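Clamp the card-reader pole foot in the counter clamp

TASK

Slide the pole foot fully home into the counter clamp, gently up against the rubber end stop, and let go of it. Then tighten the clamp by turning its black knob clockwise until the torque limiter slips: stop after its first clicks (one to four of them), and leave the foot clamped with nothing else on the counter disturbed.

Things in the scene. Friction and masses are not known exactly. Their poses are not given: they have to be found in the camera images.
- clamp: Counter clamp, fixed. Base plate 114 (x) x 230 (y) x 8 mm, y -75 to 155; foot slides on its top. Guide rails 10 mm high at x +-26.5 to +-36.5, y -60 to 90 (53 mm channel). Blue bridge over it, 112 (x) x 40 (y) mm about the origin, top 58 mm over the counter. Origin: on the counter under the knob's axis; z up, y along the channel to its open mouth: the foot goes home towards -y.
- stop: Black rubber end stop across the channel, 53 mm wide, 18 mm high, hardly yields. Origin: bottom centre of the face that the foot meets, at y = -55 mm in the clamp's frame, 8 mm above the counter. Pushing the foot on it with over 25 N is ramming.
- foot: Loose pole foot, 0.3-0.6 kg: flat green steel tongue 50 (x) x 180 (y) x 10 mm with an upright grey pole, 24 mm diameter, at x 0, y +70 mm, its top 72 mm above the underside. Origin: centre of the underside; axes as the clamp's. Starts in the channel on the base plate, 22 to 50 mm out. Home: y = 35, z = 8 mm in the clamp's frame. Grip the pole from above or push it.
- pad: Round rubber pressure pad, 26 mm diameter, under the bridge on the knob's axis. Origin: centre of its underside. Moves down 4 mm per radian that the collar turns clockwise, starts 3 to 9 mm above the foot's tongue, stays where it is left (the thread locks itself).
- collar: Aluminium collar, 54 mm diameter, 8 mm high, on the bridge under the knob: the clamp's screw. Origin: on the knob's axis at its underside. z up, x points at the red witness mark on it. Turns with the knob, at an even 0.28 N m, until the pad is tight; then it stands still and the knob's clutch slips over it.
- knob_grip (a point): Grip point on the black knob's axis, 97 mm above the counter. Knob: disc 43 mm diameter, on it a square block 30 x 30 mm from 75 to 105 mm above the counter; x and y square to its faces, z up, x along the white mark. Clockwise from above tightens; it keeps its height. Clutch: 0.314 rad a click; torque climbs to 0.49 N m, drops to 0.23 as it clicks, climbs again.
- knob_mark (a point): The white witness mark of the knob: a point 18 mm from the knob's axis along the knob's x, at the grip's height. At the start it is in line with the red mark on the collar (their x axes agree); each click leaves it 0.314 rad farther clockwise of the red mark.
- can: Drink can, upright, 66 mm diameter, 122 mm high; bystander. Origin: centre of its underside.
- level: Yellow spirit level standing on edge, 24 (x) x 320 (y) x 56 mm; bystander. Origin: centre of its underside.
- drill: Red and black cordless drill lying on its side, about 200 x 200 x 72 mm, 1.3 kg; bystander. Origin: under the motor housing, at the counter; x points to the chuck (130 mm ahead), the handle and battery reach 170 mm to +y.
There are look-alikes about, which are no part of the job. Of the things like the foot, leave any that is blue; of the rest the larger one is meant.

How it is judged (in metres and radians):
On the way, in this order (a step that is already met when the one before it is completed fails the run):
1. the foot is fully home against the end stop (y of foot in the frame of clamp between 0.03 and 0.0375 m and angle between foot's own z axis and vertical below 0.06 rad), for 0.2 s.
2. with the foot home and the pad tight on it, the clutch has slipped through at least its first click (all of step 1 and x of knob_mark in the frame of collar below 0.01744 m and contact force between pad and foot above 8 N), for 0.1 s.
At the end, for the whole second after the job is handed in: The foot stands level and fully home (within 2.5 mm of the end stop), at rest, pressed by the pad with more than 8 N; the knob's white mark stands 0.25 to 1.4 rad clockwise of the collar's red mark (one to four clicks of slip); the robot has let go (all of step 2 and not (x of knob_mark in the frame of collar below 0.00306 m) and linear speed of foot below 0.01 m/s); the robot touches nothing.
It fails at once if the clutch is run on past its fourth click (white mark more than 1.4 rad from the red one) (x of knob_mark in the frame of collar below 0.00306 m).
It fails at once if the foot is rammed into the end stop (more than 25 N) (contact force between foot and stop above 25 N).
It fails at once if the can, the level or the drill is pushed more than 20 mm or the can tipped (distance of any of can, level, drill from where it was at the start of the episode above 0.02 m or angle between can's own z axis and vertical above 0.3 rad).
It also fails if it takes over 67 s, if anything falls off the work surface, if the arm or the gripper's body presses on something with over 40 N, if the wrist force passes 120 N, or if a joint passes its speed limit or range.

ROBOT

A 6-joint arm with a two-finger parallel gripper is mounted at the origin on the work surface. World frame = base frame: x ahead of the robot, y to its left, z up, the work surface at z = 0. Lengths are in mm, angles in rad, forces in N, time in s.
With the tool pointing down it reaches from about 300 to 775 mm from the base axis. Payload 14.6 kg.
Tool frame: the origin (TCP) lies at the very end of the fingers, on their centre line; the grasp point (between the pads) lies 19 mm behind it; z points along the fingers, y is the line along which they close (so a half turn about z gives the same grasp; the last joint's range is limited). The gripper opens to 94 mm and grips with 3 to 60 N. Pads are 16 mm wide; open, the fingers measure 119 mm over their backs; the gripper's body (75 mm by 177 mm) begins 78 mm behind the grasp point.
Start: joints at [-1.23, 0.3, 1.521, -0, 1.321, -0.067], TCP at [218.117, -504.89, 205.446] pointing down, gripper open.
Joint ranges: [-3.03, 3.03], [-0.79, 2.21], [0.23, 2.52], [-1.04, 4.18], [0, 3.07], [-2.55, 2.55]. Speed limits (rad/s): [2.22, 2.22, 2.57, 3.14, 3.14, 3.14].

INTERFACE

Orientations are given as [roll, pitch, yaw] about the fixed x, y, z axes, in that order (R = Rz(yaw) Ry(pitch) Rx(roll)).
In Python, from cell import manip, optics gives the robot as it stands.
- The arm moves only by the shell command python3 -m crank 'ROWS' [FORCE]. ROWS is JSON, a list of rows, each a list of 7 numbers: the opening in per cent of the stroke, from 0 (shut) to 100 (fully open), then the shift along the tool's x, y, z in mm, then the turn, a rotation vector about the tool's x, y, z in rad. A call has 1 to 10 rows; each row is the pose to reach, as a shift and turn from the pose commanded when the call began, along the tool's axes at that moment; what a row does not reach only later rows make up. A row lasts 1/10 s, in which the tool goes at most 50 mm and 8.59 degrees, less where a joint would pass 70% of its speed; a pose out of reach is approached as far as the arm can. A call with a gripper value outside its range is refused whole. The fingers move at their own pace and stop on an object; FORCE is the grip in N (left out, the last holds). Time passes only in rows, so rows that repeat a pose let the fingers close. It gives the time, the measured TCP pose, the force, the opening and the grip force at its end, in the units of the state.
- manip.read_state(): the state, without advancing time (a new reading comes with each control period).
- optics.camera(name): name is "side" or "top" or "wrist"; returns (picture, depth): 384x512x3 uint8, red, green, blue; 384x512 float32, mm along the optical axis (not along the pixel's ray), 0 where there is no reading.
- optics.calibration(name): a dict with "camera_matrix" (3x3 intrinsics, pixels), "k1" (the pictures are not rectified: a ray, as slopes to the right and down, at radius r is drawn at 1 + k1 r^2 times it, then the intrinsics apply), "R" (3x3) and "t" (3): a world point X has camera coordinates R X + t. Camera axes: x right, y down, z forward; pixel columns grow to the right and rows downward; lengths in mm; the calibration is good to about 2 mm. A picture is of the moment at which its call begins: read the wrist's pose just before it. calibration takes no time and is no camera call; for the wrist camera it gives the pose at the moment of the call.
- manip.sign_off(): hands the job in; it is judged then, once.
The state is a dict: "clock": time; "joints": joint angles; "qd": joint speeds; "effort": joint torques, N m; "eef_pos": TCP position; "eef_rot": TCP orientation; "wrist_force": force on the tool from outside, world axes, zero at the start; "moment": the same for the moment, N m; "finger_gap": finger opening in mm; "finger_force": force on a finger pad.
Only numpy, scipy, OpenCV 4.12 (cv2) and the standard library are available. Lean on these libraries where they do the work, as an engineer would, in place of code of your own. Each camera call takes 0.05 s, during which the arm holds its last target. There are 200 camera calls.

## Working session

There is one attempt and no reset: what is moved stays moved. The work goes in short steps, Python scripts to look and compute and a shell command to move; the robot and the scene stay as the last step left them, time stands still between calls to the robot, and variables do not carry over. Pictures are saved under pics/ and viewed, at most 10 in all, crops included, and the job is handed in when it is done.

```bash
ls; mkdir -p pics; python3 - <<'E'
from cell import manip, optics
import cv2,numpy as np
s=manip.read_state();print({k:np.round(v,3).tolist() for k,v in s.items()})
for n in("side","top"):
    p,d=optics.camera(n);cv2.imwrite(f'pics/{n}0.png',p[:,:,::-1]);np.savez(f'pics/{n}0.npz',p=p,d=d)
    c=optics.calibration(n);print(n,{k:np.round(v,3).tolist() for k,v in c.items()})
a=[cv2.imread('pics/side0.png'),cv2.imread('pics/top0.png')]
E
```

```text
pics
{'clock': 0.0, 'joints': [-1.23, 0.3, 1.522, 0.0, 1.321, -0.067], 'qd': [-0.0, -0.001, 0.002, -0.001, -0.002, -0.001], 'effort': [-0.001, -53.181, -35.274, 0.071, 0.024, -0.0], 'eef_pos': [218.026, -504.643, 204.876], 'eef_rot': [-3.14, -0.0, 0.408], 'wrist_force': [-0.48, -0.367, -0.368], 'moment': [-0.045, -0.05, -0.023], 'finger_force': 0.0, 'finger_gap': 93.937}
side {'camera_matrix': [[422.192, 0.0, 250.402], [0.0, 422.192, 190.081], [0.0, 0.0, 1.0]], 'k1': -0.136, 'R': [[-0.767, -0.641, -0.013], [-0.321, 0.4, -0.858], [0.555, -0.655, -0.513]], 't': [483.117, 248.484, 957.985]}
top {'camera_matrix': [[496.742, 0.0, 258.721], [0.0, 496.742, 193.459], [0.0, 0.0, 1.0]], 'k1': -0.094, 'R': [[-0.004, -1.0, 0.007], [-0.993, 0.003, -0.12], [0.12, -0.007, -0.993]], 't': [36.262, 572.108, 1443.166]}
```

View pics/top0.png

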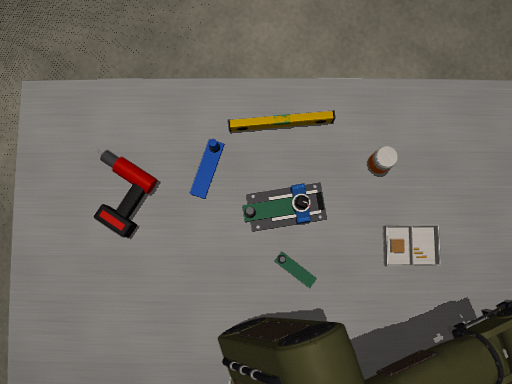

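View pics/side0.png

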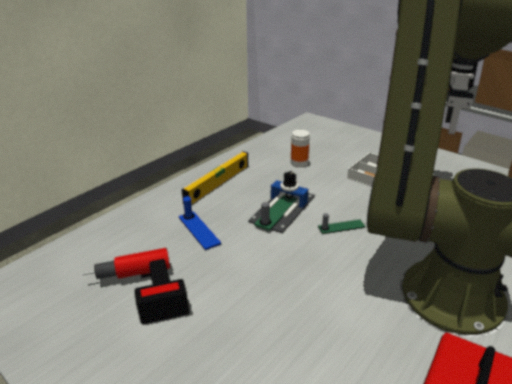

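Top view: the clamp is at about (302,203) with the green foot's pole at (250,211). The smaller green foot at (295,268) and the blue one are decoys. The can, level and drill are well clear.

```bash
cat > h.py <<'E'
import numpy as np,cv2
from cell import manip,optics
def ray(c,uv):
    K=np.array(c['camera_matrix'],float);k=c['k1'];uv=np.atleast_2d(np.asarray(uv,float))
    n=cv2.undistortPoints(uv[:,None],K,np.array([k,0,0,0.]))[:,0]
    R=np.array(c['R']);t=np.array(c['t']);return -R.T@t,np.c_[n,np.ones(len(n))]@R
def onz(c,uv,z):
    o,d=ray(c,uv);return o+d*((z-o[2])/d[:,2])[:,None]
def blob(m,near=None,mina=15):
    n,l,s,ce=cv2.connectedComponentsWithStats(m.astype(np.uint8))
    return [(s[i,4],ce[i].round(1),(l==i)) for i in range(1,n) if s[i,4]>=mina]
E
python3 - <<'E'
from h import *
f=np.load('pics/top0.npz');p,d=f['p'],f['d'];c=optics.calibration('top')
h=cv2.cvtColor(p,cv2.COLOR_RGB2HSV);H,S,V=[h[...,i].astype(int) for i in range(3)]
roi=np.zeros(H.shape,bool);roi[175:235,238:332]=1
def rect(m,z,name):
    for a,ce,mm in blob(m):
        ys,xs=np.nonzero(mm);P=onz(c,np.c_[xs,ys],z)[:,:2]
        r=cv2.minAreaRect(P.astype(np.float32));print(name,a,ce,P.mean(0).round(1),'rect',np.round(r[0],1),np.round(r[1],1),round(r[2],1),'zmed',np.median([(np.array(ray(c,[[x,y]])[0])+ray(c,[[x,y]])[1][0]*d[y,x])[2] for x,y in zip(xs[::5],ys[::5])]).round(1))
rect(roi&(S>120)&(H>100)&(H<130),58,'blue')
rect(roi&(S>90)&(H>50)&(H<95),18,'green')
rect(roi&(V<60),80,'dark')
rect(roi&(V>200)&(S<40),75,'white')
cv2.imwrite('pics/crop.png',cv2.resize(p[170:240,235:335,::-1],None,fx=8,fy=8,interpolation=cv2.INTER_CUBIC))
E
```

```text
blue 139 [297.8 189.1] [582.  -80.2] rect [581.5 -80.5] [34.5 42. ] 17.7 zmed 57.7
blue 157 [302.6 216.5] [501.3 -93.2] rect [503.  -93.4] [38.6 41.9] 5.0 zmed 58.8
green 711 [270.7 208.8] [528.   -1.6] rect [527.1   4.3] [ 49.4 152.2] 9.3 zmed 17.9
dark 114 [319.6 200.5] [ 545.9 -140.7] rect [ 545.7 -140.6] [52.5 23.3] 16.4 zmed 25.0
dark 148 [301.1 202.2] [541.1 -87.2] rect [541.6 -88.4] [38.6 39.1] 44.5 zmed 102.5
dark 55 [249.7 213.7] [508.2  60.9] rect [511.2  61.2] [27.7 32.7] 15.8 zmed 24.0
dark 34 [300.6 222. ] [484. -85.] rect [482.4 -87.8] [40.1 20.9] 72.6 zmed 22.4
```

View pics/crop.png

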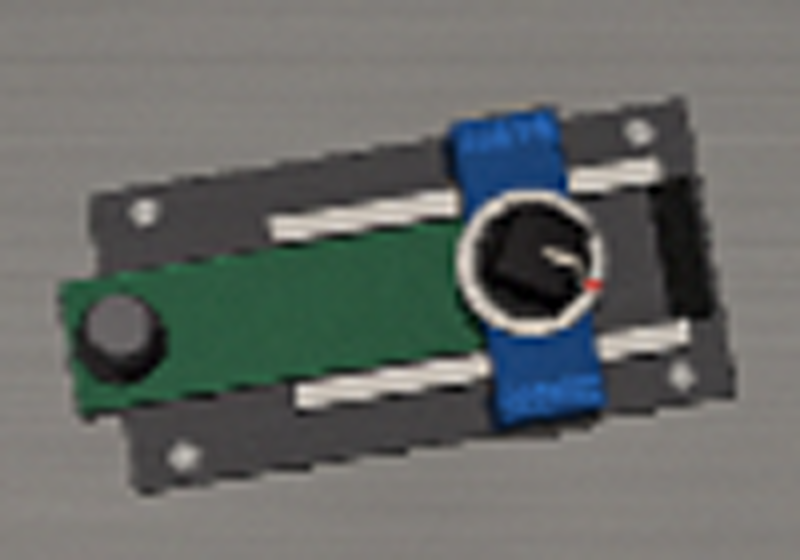

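Crop: pole top at about (120,323), collar ring centred at (532,262). The white mark runs (545,252)-(580,268) and the red mark is at (592,286). The tongue lies under the bridge and the stop is at the right end.

```bash
python3 - <<'E'
from h import *
c=optics.calibration('top')
px=lambda u,v:[235+(u+.5)/8-.5,170+(v+.5)/8-.5]
pole=onz(c,[px(120,323)],80)[0];kn=onz(c,[px(532,262)],66)[0];red=onz(c,[px(592,286)],66)[0]
w=onz(c,[px(547,252),px(583,270)],105)
c2=np.array([[93,194],[685,100],[733,397],[140,493]]);Q=onz(c,[px(*q) for q in c2],8);m=Q.mean(0)
print('pole',pole,'knob',kn,'red',red,'mark',w)
print('base',Q.round(1),m.round(1),[np.linalg.norm(Q[i]-Q[i-1]).round(1) for i in range(4)])
for i,j in((1,0),(2,3)):
    v=Q[j]-Q[i];print('a',np.arctan2(-v[0],v[1]))
v=pole-kn;a=np.arctan2(-v[0],v[1]);print('a pole',a,np.linalg.norm(v[:2]))
a=.16;print('base origin', m[:2]-40*np.array([-np.sin(a),np.cos(a)]))
v=red-kn;print('red ang',np.arctan2(v[1],v[0]));v=w[1]-w[0];print('mark ang',np.arctan2(v[1],v[0]))
s=manip.read_state();P=s['eef_pos'];y=s['eef_rot'][2]
dx=pole-P;print('tool shift to pole',dx[0]*np.cos(y)+dx[1]*np.sin(y),dx[0]*np.sin(y)-dx[1]*np.cos(y))
E
```

```text
pole [519.12339133  61.16337617  80.        ] knob [542.10538102 -88.44992133  66.        ] red [ 533.26552221 -110.17953548   66.        ] mark [[ 541.62545182  -90.19292249  105.        ]
 [ 535.18261573 -102.86232477  105.        ]]
base [[ 574.5   72.1    8. ]
 [ 609.8 -153.1    8. ]
 [ 496.6 -169.2    8. ]
 [ 461.4   54.6    8. ]] [535.6 -48.9   8. ] [np.float64(114.4), np.float64(227.9), np.float64(114.4), np.float64(226.5)]
a 0.15579344023490335
a 0.15613614646278282
a pole 0.1524179152219298 151.36812953203687
base origin [541.95656078 -88.36338291]
red ang -1.9571609338923035
mark ang -2.0412486998922685
tool shift to pole 500.8113084024644 -400.00870483306335
```

Two independent estimates of the clamp origin agree: (542,-88), channel angle 0.156 rad. The foot is about 46 mm out. I'll move over the pole.

```bash
python3 -m crank '[[100,38,-31,0,0,0,-0.13],[100,76,-62,0,0,0,-0.26],[100,114,-93,0,0,0,-0.39],[100,152,-124,0,0,0,-0.52],[100,190,-155,0,0,0,-0.65],[100,230,-185,0,0,0,-0.78],[100,268,-215,0,0,0,-0.91],[100,306,-245,0,0,0,-1.04],[100,344,-275,0,0,0,-1.17],[100,382,-305,0,0,0,-1.319]]'
cat >> h.py <<'E'
KN=np.array([542.,-88.4]);A=.156
def todo(tx,ty,tz,yaw):
    s=manip.read_state();P=s['eef_pos'];y=s['eef_rot'][2];d=np.array([tx,ty])-P[:2]
    print('t',s['clock'],'P',np.round(P,1),'rot',np.round(s['eef_rot'],3),'q6',s['joints'][5])
    print('rows: x',round(d[0]*np.cos(y)+d[1]*np.sin(y),1),'y',round(d[0]*np.sin(y)-d[1]*np.cos(y),1),'z',round(P[2]-tz,1),'turn',round((y-yaw+np.pi)%(2*np.pi)-np.pi,3))
E
python3 -c "
from h import *
todo(519.1,61.2,140,1.727)"
```

```text
clock: 1.1
eef_pos: [448.3, -71.4, 205.4]
eef_rot: [3.142, 0.0, 1.732]
wrist_force: [0.9, -0.6, -0.1]
finger_gap: 94.1
finger_force: 0.0
t 1.1 P [448.3 -71.4 205.4] rot [3.142 0.    1.732] q6 -0.4001309481145346
rows: x 119.5 y 91.2 z 65.4 turn 0.005
```

```bash
python3 -m crank '[[100,35,27,0,0,0,0],[100,70,54,0,0,0,0],[100,100,75,10,0,0,0],[100,119.5,91,30,0,0,0.005],[100,119.5,91,55,0,0,0.005],[100,119.5,91,55,0,0,0.005],[100,119.5,91,55,0,0,0.005]]'
python3 - <<'E'
from h import *
todo(519.1,61.2,40,1.727)
c=optics.calibration('wrist');p,d=optics.camera('wrist')
cv2.imwrite('pics/w1.png',p[:,:,::-1]);np.savez('pics/w1.npz',p=p,d=d)
print(np.round(c['R'],3).tolist(),np.round(c['t'],1))
# where the pole top and knob are expected
X=np.array([[519.1,61.2,80],[542,-88.4,105]]);Y=X@np.array(c['R']).T+c['t'];n=Y[:,:2]/Y[:,2:];r=(n**2).sum(1,keepdims=True);K=np.array(c['camera_matrix']);print((n*(1+c['k1']*r))*K[0,0]+K[:2,2])
E
```

```text
clock: 1.8
eef_pos: [519.1, 58.5, 150.8]
eef_rot: [-3.141, -0.0, 1.722]
wrist_force: [0.1, 0.2, 0.6]
finger_gap: 94.1
finger_force: 0.0
t 1.8 P [519.1  58.5 150.8] rot [-3.141 -0.     1.722] q6 -0.1085688341783016
rows: x 2.6 y 0.4 z 110.8 turn -0.005
[[0.989, 0.151, -0.0], [0.146, -0.956, 0.253], [0.038, -0.25, -0.967]] [-522.3  -31.9  333.6]
[[255.06093045 199.65805143]
 [255.14214933 344.2959224 ]]
```

View pics/w1.png

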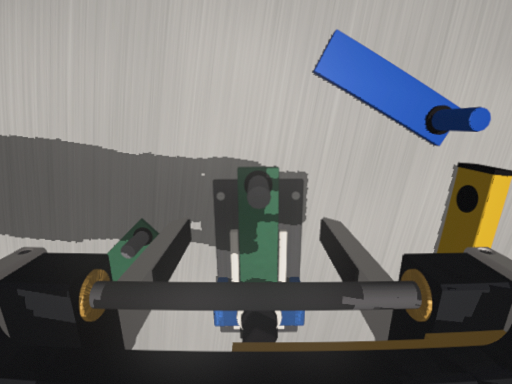

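Wrist view: the pole top is at (259,195) against a predicted (255,200), so about 2-3 mm of agreement. The fingers straddle the channel with clear space on both sides. I'll descend and grip lightly, so the grip slips instead of ramming the stop.

```bash
python3 -m crank '[[100,2.6,0.5,35,0,0,-0.005],[100,2.6,-0.5,70,0,0,-0.005],[100,2.6,-0.5,100,0,0,-0.005],[100,2.6,-0.5,108,0,0,-0.005],[50,2.6,-0.5,108,0,0,-0.005],[22,2.6,-0.5,108,0,0,-0.005],[22,2.6,-0.5,108,0,0,-0.005],[10,2.6,-0.5,108,0,0,-0.005],[10,2.6,-0.5,108,0,0,-0.005],[10,2.6,-0.5,108,0,0,-0.005]]' 6; python3 -c "
from h import *
todo(*(KN+105*np.array([-np.sin(A),np.cos(A)])),43,1.727)"
```

```text
clock: 2.85
eef_pos: [518.4, 61.3, 42.8]
eef_rot: [3.141, 0.0, 1.727]
wrist_force: [-0.0, 0.9, -1.1]
finger_gap: 49.2
finger_force: 0.0
t 2.85 P [518.4  61.3  42.8] rot [3.141 0.    1.727] q6 -0.10855806244985515
rows: x -46.6 y 0.0 z -0.2 turn -0.0
```

```bash
python3 -m crank '[[10,0,0,0,0,0,0],[10,0,0,0,0,0,0],[10,0,0,0,0,0,0],[10,0,0,0,0,0,0],[10,0,0,0,0,0,0],[10,0,0,0,0,0,0],[10,0,0,0,0,0,0],[10,0,0,0,0,0,0]]' 6
```

```text
clock: 3.65
eef_pos: [518.4, 61.4, 42.5]
eef_rot: [3.141, -0.0, 1.727]
wrist_force: [2.2, 2.6, 0.1]
finger_gap: 24.0
finger_force: 6.0
```

The pole is held at 24 mm opening. I'll slide in along tool -x, then slow down near the stop.

```bash
python3 -m crank '[[10,-4,0,0,0,0,0],[10,-8,0,0,0,0,0],[10,-12,0,0,0,0,0],[10,-16,0,0,0,0,0],[10,-20,0,0,0,0,0],[10,-24,0,0,0,0,0],[10,-28,0,0,0,0,0],[10,-32,0,0,0,0,0],[10,-36,0,0,0,0,0],[10,-39,0,0,0,0,0]]' 6
python3 -m crank '[[10,-0.5,0,0,0,0,0],[10,-1,0,0,0,0,0],[10,-1.5,0,0,0,0,0],[10,-2,0,0,0,0,0],[10,-2.5,0,0,0,0,0],[10,-3,0,0,0,0,0]]' 6
```

```text
clock: 4.65
eef_pos: [523.9, 22.3, 42.2]
eef_rot: [-3.14, -0.0, 1.727]
wrist_force: [0.4, 0.3, 0.1]
finger_gap: 9.4
finger_force: 0.0
clock: 5.25
eef_pos: [524.8, 19.8, 42.5]
eef_rot: [3.142, 0.0, 1.727]
wrist_force: [-0.1, 0.0, -0.3]
finger_gap: 9.5
finger_force: 0.0
```

The fingers slipped off the pole, so the grip was too light. I'll look.

```bash
python3 - <<'E'
from h import *
p,d=optics.camera('wrist');p2,_=optics.camera('top')
cv2.imwrite('pics/w2.png',np.hstack([p[:,:,::-1][100:,130:390],cv2.resize(p2[170:240,235:335,::-1],(406,284),interpolation=cv2.INTER_CUBIC)]))if 0 else None
a=cv2.resize(p2[160:250,220:340,::-1],(512,384),interpolation=cv2.INTER_CUBIC)
cv2.imwrite('pics/w2.png',cv2.resize(np.hstack([p[:,:,::-1],a]),(800,300)))
E
```

```text
(no output)
```

View pics/w2.png

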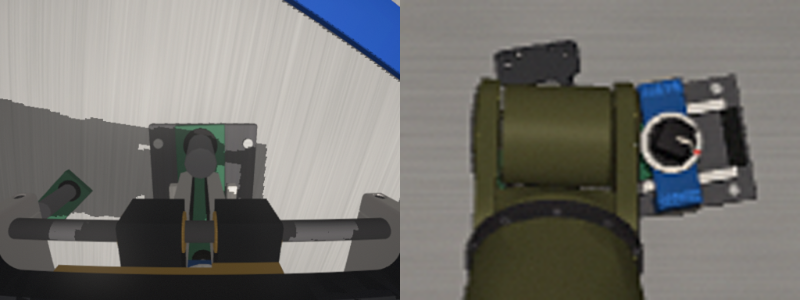

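The foot moved in partway. The pole top is at about (201,160) in the view, i.e. (257,205) in the full frame, and the tongue end is about flush with the plate end. I'll locate the pole and re-grip more firmly.

```bash
python3 - <<'E'
from h import *
c=optics.calibration('wrist');p=onz(c,[[257,205]],80)[0];u=np.array([-np.sin(A),np.cos(A)])
print(p,'clamp y',(p[:2]-KN)@u)
s=manip.read_state();print('tcp clamp y',(np.array(s['eef_pos'])[:2]-KN)@u, 'rel tcp', (p[:2]-np.array(s['eef_pos'])[:2])@u)
E
```

```text
[521.57964094  49.99522237  80.        ] clamp y 139.8873126985414
tcp clamp y 109.53179104493215 rel tcp 30.355521653609248
```

```bash
python3 -m crank '[[60,0,0,0,0,0,0],[60,0,0,0,0,0,0],[60,0,0,0,0,0,0],[60,0,0,0,0,0,0],[60,10,0,0,0,0,0],[60,20,0,0,0,0,0],[60,30,0,0,0,0,0],[60,30,0,0,0,0,0],[10,30,0,0,0,0,0],[10,30,0,0,0,0,0]]' 15
python3 -m crank '[[10,0,0,0,0,0,0],[10,0,0,0,0,0,0],[10,0,0,0,0,0,0],[10,0,0,0,0,0,0],[10,0,0,0,0,0,0],[10,0,0,0,0,0,0]]' 15
python3 -m crank '[[10,-1,0,0,0,0,0],[10,-3,0,0,0,0,0],[10,-5,0,0,0,0,0],[10,-7,0,0,0,0,0]]' 15
```

```text
clock: 6.35
eef_pos: [520.2, 49.3, 42.5]
eef_rot: [3.142, 0.0, 1.727]
wrist_force: [-0.1, 0.6, 0.2]
finger_gap: 43.8
finger_force: 0.0
clock: 6.95
eef_pos: [520.6, 49.3, 42.6]
eef_rot: [3.14, 0.0, 1.727]
wrist_force: [5.9, -0.7, -2.5]
finger_gap: 23.7
finger_force: 15.0
clock: 7.35
eef_pos: [521.7, 43.5, 42.8]
eef_rot: [3.14, -0.001, 1.727]
wrist_force: [4.4, 9.7, -0.6]
finger_gap: 24.1
finger_force: 15.0
```

The drag is 9.7 N with a 5 N side load: I'm pulling the foot against a rail. I'll shift +1.2 mm along tool y to relieve it, then go on.

```bash
python3 -m crank '[[10,0,0.6,0,0,0,0],[10,0,1.2,0,0,0,0],[10,-1,1.2,0,0,0,0],[10,-2.5,1.2,0,0,0,0],[10,-4,1.2,0,0,0,0],[10,-6,1.2,0,0,0,0]]' 15
```

```text
clock: 7.95
eef_pos: [523.2, 37.3, 42.5]
eef_rot: [-3.141, -0.001, 1.727]
wrist_force: [2.4, 6.3, 0.1]
finger_gap: 23.8
finger_force: 15.0
```

```bash
python3 -m crank '[[10,-2,0.5,0,0,0,0],[10,-4,0.5,0,0,0,0],[10,-6,0.5,0,0,0,0],[10,-8,0.5,0,0,0,0],[10,-10,0.5,0,0,0,0],[10,-12,0.5,0,0,0,0],[10,-13,0.5,0,0,0,0],[10,-14,0.5,0,0,0,0]]' 15
python3 -c "
from h import *
s=manip.read_state();print((np.array(s['eef_pos'])[:2]-KN)@[-np.sin(A),np.cos(A)])"
```

```text
clock: 8.75
eef_pos: [525.9, 23.5, 42.5]
eef_rot: [-3.141, -0.001, 1.727]
wrist_force: [0.9, 5.8, 0.5]
finger_gap: 23.6
finger_force: 15.0
113.09581909319863
```

Drag is steady at about 6 N. Next, small steps towards the stop, watching for a rise in force.

```bash
python3 -m crank '[[10,-1,0,0,0,0,0],[10,-2,0,0,0,0,0],[10,-3,0,0,0,0,0],[10,-4,0,0,0,0,0]]' 15
python3 -m crank '[[10,-0.5,0,0,0,0,0],[10,-1,0,0,0,0,0]]' 15
python3 -m crank '[[10,-0.5,0,0,0,0,0],[10,-1,0,0,0,0,0]]' 15
```

```text
clock: 9.15
eef_pos: [526.6, 19.8, 42.5]
eef_rot: [-3.142, -0.001, 1.727]
wrist_force: [0.9, 12.4, 1.8]
finger_gap: 23.7
finger_force: 15.0
clock: 9.35
eef_pos: [526.6, 19.7, 42.5]
eef_rot: [-3.142, -0.003, 1.727]
wrist_force: [0.1, 18.5, 2.8]
finger_gap: 23.7
finger_force: 15.0
clock: 9.55
eef_pos: [526.7, 19.1, 42.6]
eef_rot: [-3.142, -0.003, 1.727]
wrist_force: [0.2, 17.1, 2.0]
finger_gap: 23.5
finger_force: 15.0
```

The force rose sharply to 17-18 N with no motion, so this looks like the stop. I'll relax, release, rise and check from above.

```bash
python3 -m crank '[[10,0.8,0,0,0,0,0],[50,0.8,0,0,0,0,0],[60,0.8,0,0,0,0,0],[60,0.8,0,0,0,0,0],[60,0.8,0,0,0,0,0],[60,0.8,0,-40,0,0,0],[60,0.8,0,-85,0,0,0],[60,40,0,-100,0,0,0],[60,40,0,-100,0,0,0]]' 15
python3 - <<'E'
from h import *
c=optics.calibration('wrist');p,d=optics.camera('wrist')
cv2.imwrite('pics/w3.png',p[:,:,::-1]);np.savez('pics/w3.npz',p=p,d=d)
todo(*KN,200,2.75)
E
```

```text
clock: 10.45
eef_pos: [521.3, 58.9, 145.1]
eef_rot: [3.137, 0.0, 1.728]
wrist_force: [-0.4, -0.1, -0.0]
finger_gap: 56.6
finger_force: 0.0
t 10.5 P [520.9  57.6 143.4] rot [3.14  0.    1.729] q6 -0.11767558441733245
rows: x -147.5 y -2.1 z -56.6 turn -1.021
```

View pics/w3.png

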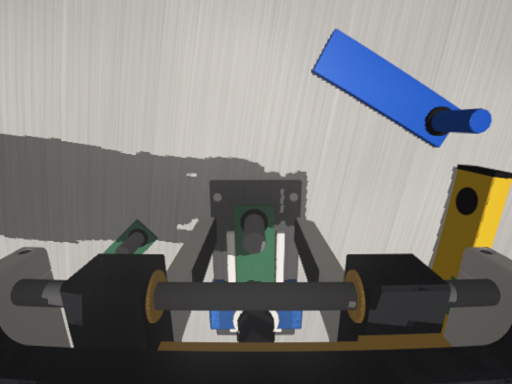

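Wrist view: the tongue's end edge is at about row 205 and the plate's mouth edge at about row 180, both at column 255. When home, this gap must be 30 mm. I'll refine the edges numerically.

```bash
python3 - <<'E'
from h import *
c=optics.calibration('wrist');p=np.load('pics/w3.npz')['p'];u=np.array([-np.sin(A),np.cos(A)])
h=cv2.cvtColor(p,cv2.COLOR_RGB2HSV).astype(int);r=[]
for x in (239,242,268,271):
    col=h[165:230,x];print(x,[(165+i,*col[i]) for i in list(range(13,18))+list(range(37,44))])
    g=np.nonzero((col[:,0]>50)&(col[:,0]<95)&(col[:,1]>90))[0]
    if len(g): r.append(165+g[0])
print(r)
for e in (203.5,204.5,205.5,206.5):
    for b in(179,180.5): print(e,b,((onz(c,[[255,b]],8)-onz(c,[[255,e]],18))[0,:2]@u).round(1),((onz(c,[[255,e]],18)[0,:2]-KN)@u).round(1))
E
```

```text
239 [(178, np.int64(18), np.int64(12), np.int64(108)), (179, np.int64(23), np.int64(11), np.int64(97)), (180, np.int64(15), np.int64(7), np.int64(74)), (181, np.int64(15), np.int64(8), np.int64(63)), (182, np.int64(15), np.int64(8), np.int64(63)), (202, np.int64(0), np.int64(0), np.int64(57)), (203, np.int64(0), np.int64(4), np.int64(57)), (204, np.int64(60), np.int64(18), np.int64(58)), (205, np.int64(70), np.int64(53), np.int64(58)), (206, np.int64(71), np.int64(67), np.int64(61)), (207, np.int64(70), np.int64(72), np.int64(64)), (208, np.int64(70), np.int64(71), np.int64(65))]
242 [(178, np.int64(18), np.int64(12), np.int64(107)), (179, np.int64(23), np.int64(11), np.int64(96)), (180, np.int64(15), np.int64(7), np.int64(74)), (181, np.int64(30), np.int64(4), np.int64(61)), (182, np.int64(10), np.int64(12), np.int64(62)), (202, np.int64(165), np.int64(9), np.int64(59)), (203, np.int64(20), np.int64(13), np.int64(57)), (204, np.int64(68), np.int64(18), np.int64(58)), (205, np.int64(68), np.int64(48), np.int64(58)), (206, np.int64(70), np.int64(63), np.int64(61)), (207, np.int64(70),
[... 763 characters left out ...]
64(95)), (180, np.int64(10), np.int64(10), np.int64(74)), (181, np.int64(20), np.int64(12), np.int64(65)), (182, np.int64(0), np.int64(8), np.int64(65)), (202, np.int64(0), np.int64(4), np.int64(60)), (203, np.int64(45), np.int64(9), np.int64(60)), (204, np.int64(64), np.int64(34), np.int64(60)), (205, np.int64(67), np.int64(53), np.int64(62)), (206, np.int64(69), np.int64(66), np.int64(66)), (207, np.int64(70), np.int64(67), np.int64(69)), (208, np.int64(70), np.int64(68), np.int64(68))]
[np.int64(227), np.int64(229)]
203.5 179 28.0 129.8
203.5 180.5 26.1 129.8
204.5 179 29.2 128.5
204.5 180.5 27.4 128.5
205.5 179 30.5 127.3
205.5 180.5 28.6 127.3
206.5 179 31.8 126.0
206.5 180.5 29.9 126.0
```

With the visible end faces accounted for (top edge at row 206.5 against plate edge at 180.5), the gap is 29.9 mm, so the foot is home. Next I'll move over the knob with the yaw square to it and look.

```bash
python3 -m crank '[[60,-15,0,-30,0,0,-0.14],[60,-40,0,-33,0,0,-0.28],[60,-70,0,-33,0,0,-0.42],[60,-100,0,-33,0,0,-0.56],[60,-125,0,-33,0,0,-0.7],[60,-145,0,-33,0,0,-0.84],[60,-145,0,-33,0,0,-0.98],[60,-145,0,-33,0,0,-1.021],[60,-145,0,-33,0,0,-1.021],[60,-145,0,-33,0,0,-1.021]]' 15
python3 - <<'E'
from h import *
c=optics.calibration('wrist');p,d=optics.camera('wrist');np.savez('pics/w4.npz',p=p,d=d)
todo(*KN,78,2.75)
cv2.imwrite('pics/w4.png',cv2.resize(p[140:270,170:350,::-1],None,fx=4,fy=4,interpolation=cv2.INTER_CUBIC))
E
```

```text
clock: 11.5
eef_pos: [543.0, -87.1, 174.7]
eef_rot: [-3.141, -0.001, 2.746]
wrist_force: [0.1, -0.4, 0.6]
finger_gap: 56.3
finger_force: 0.0
t 11.55 P [543.1 -86.9 174.9] rot [-3.141e+00 -1.000e-03  2.746e+00] q6 -1.400583810482748
rows: x 0.4 y -1.8 z 96.9 turn -0.004
```

View pics/w4.png

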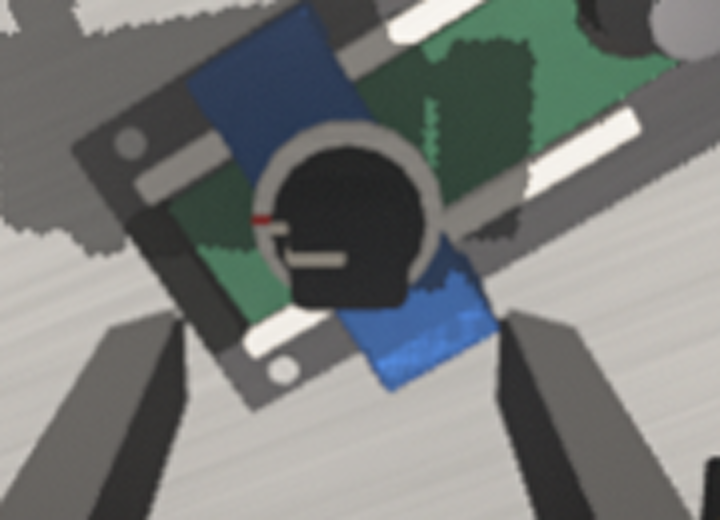

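The green tongue meets the black stop edge at (205,265), so the foot is home. The block is square to the view, with the white mark horizontal at (290-345,259). The collar ring is centred at about (347,217).

```bash
python3 - <<'E'
from h import *
c=optics.calibration('wrist')
px=lambda u,v:[170+(u+.5)/4-.5,140+(v+.5)/4-.5]
k=onz(c,[px(347,217)],66)[0];r=onz(c,[px(252,217),px(442,217)],66);print(k,np.linalg.norm(r[0]-r[1]))
w=onz(c,[px(290,259),px(345,259)],105);v=(w[0]-w[1]);print(w.round(1),np.linalg.norm(v),np.arctan2(v[1],v[0]),'yaw mod',np.arctan2(v[1],v[0])+1.5*np.pi)
e=onz(c,[px(345,259)],105)[0];f=onz(c,[px(292,300),px(408,300)],105);print(f,np.linalg.norm(f[0]-f[1]))
todo(k[0],k[1],78,2.75)
E
```

```text
[545.75240413 -85.58759157  66.        ] 53.51288893723692
[[540.8 -98.9 105. ]
 [546.  -86.4 105. ]] 13.535690303589364 -1.9656075630785055 yaw mod 2.746781417306184
[[ 550.73305855 -102.66464142  105.        ]
 [ 561.83312678  -76.03618968  105.        ]] 28.849366660835926
t 11.55 P [543.1 -86.9 174.9] rot [-3.141e+00 -1.000e-03  2.746e+00] q6 -1.400583810482748
rows: x -2.0 y 2.3 z 96.9 turn -0.004
```

Both sizes check out (53.5 mm collar, 29 mm block), and the yaw already matches. I'll descend with a small correction and grip firmly.

```bash
python3 -m crank '[[60,-1.6,1.9,35,0,0,0],[60,-1.6,1.9,70,0,0,0],[60,-1.6,1.9,90,0,0,0],[60,-1.6,1.9,96,0,0,0],[60,-1.6,1.9,96,0,0,0],[10,-1.6,1.9,96,0,0,0],[10,-1.6,1.9,96,0,0,0],[10,-1.6,1.9,96,0,0,0],[10,-1.6,1.9,96,0,0,0],[10,-1.6,1.9,96,0,0,0]]' 10
python3 -m crank '[[10,0,0,0,0,0,0],[10,0,0,0,0,0,0],[10,0,0,0,0,0,0],[10,0,0,0,0,0,0]]' 10
python3 -c "
from h import *
s=manip.read_state();print(s['moment'],s['joints'][5])"
```

```text
clock: 12.55
eef_pos: [545.6, -86.1, 80.2]
eef_rot: [-3.141, 0.001, 2.748]
wrist_force: [-3.9, -5.0, 6.2]
finger_gap: 30.0
finger_force: 10.0
clock: 12.95
eef_pos: [545.6, -86.1, 80.2]
eef_rot: [-3.141, 0.001, 2.748]
wrist_force: [-2.5, -4.2, 6.1]
finger_gap: 29.7
finger_force: 10.0
[-0.82438199  0.47108447  0.09199834] -1.3988965119762837
```

There is 6 N of vertical and about 5 N of sideways preload. I'll open slightly, raise 2 mm, recentre 0.6 mm and re-grip firmly.

```bash
python3 -m crank '[[45,0,0,0,0,0,0],[45,0,-0.6,-2,0,0,0],[45,0,-0.6,-2,0,0,0],[10,0,-0.6,-2,0,0,0],[10,0,-0.6,-2,0,0,0],[10,0,-0.6,-2,0,0,0],[10,0,-0.6,-2,0,0,0]]' 45
python3 -c "
from h import *
s=manip.read_state();print(s['moment'],s['joints'][5])"
```

```text
clock: 13.65
eef_pos: [545.2, -86.1, 81.4]
eef_rot: [-3.141, -0.0, 2.748]
wrist_force: [0.0, -1.4, 0.3]
finger_gap: 29.5
finger_force: 44.9
[-0.10861111 -0.02603224  0.24441001] -1.4000076291047923
```

Clean grip. The pad gap needs at least 0.75 rad, so I'll turn 0.6 first and read the torque.

```bash
cat > m.sh <<'E'
python3 -c "
from h import *
s=manip.read_state();print('Mz',round(s['moment'][2],3),'yaw',round(s['eef_rot'][2],3),'turned',round(2.748-s['eef_rot'][2],3))"
E
python3 -m crank '[[10,0,0,0,0,0,0.06],[10,0,0,0,0,0,0.12],[10,0,0,0,0,0,0.18],[10,0,0,0,0,0,0.24],[10,0,0,0,0,0,0.3],[10,0,0,0,0,0,0.36],[10,0,0,0,0,0,0.42],[10,0,0,0,0,0,0.48],[10,0,0,0,0,0,0.54],[10,0,0,0,0,0,0.6]]' 45; sh m.sh
```

```text
clock: 14.65
eef_pos: [545.3, -86.0, 81.4]
eef_rot: [3.141, 0.0, 2.146]
wrist_force: [0.8, 0.3, 0.5]
finger_gap: 29.9
finger_force: 44.9
Mz 0.268 yaw 2.146 turned 0.602
```

```bash
python3 -m crank '[[10,0,0,0,0,0,0.05],[10,0,0,0,0,0,0.1]]' 45 >/dev/null; sh m.sh
python3 -m crank '[[10,0,0,0,0,0,0.05],[10,0,0,0,0,0,0.1]]' 45 >/dev/null; sh m.sh
python3 -m crank '[[10,0,0,0,0,0,0.05],[10,0,0,0,0,0,0.1]]' 45 >/dev/null; sh m.sh
python3 -m crank '[[10,0,0,0,0,0,0.05],[10,0,0,0,0,0,0.1]]' 45 >/dev/null; sh m.sh
```

```text
Mz 0.257 yaw 2.046 turned 0.702
Mz 0.26 yaw 1.946 turned 0.802
Mz 0.309 yaw 1.846 turned 0.902
Mz 0.367 yaw 1.746 turned 1.002
```

The torque is climbing, so the pad is probably taking up. Finer steps now.

```bash
python3 -m crank '[[10,0,0,0,0,0,0.05]]' 45 >/dev/null; sh m.sh
python3 -m crank '[[10,0,0,0,0,0,0.05]]' 45 >/dev/null; sh m.sh
python3 -m crank '[[10,0,0,0,0,0,0.05]]' 45 >/dev/null; sh m.sh
python3 -m crank '[[10,0,0,0,0,0,0.05]]' 45 >/dev/null; sh m.sh
python3 -m crank '[[10,0,0,0,0,0,0.05]]' 45 >/dev/null; sh m.sh
python3 -m crank '[[10,0,0,0,0,0,0.05]]' 45 >/dev/null; sh m.sh
```

```text
Mz 0.421 yaw 1.696 turned 1.052
Mz 0.42 yaw 1.646 turned 1.102
Mz 0.545 yaw 1.596 turned 1.152
Mz 0.494 yaw 1.546 turned 1.202
Mz 0.358 yaw 1.496 turned 1.252
Mz 0.181 yaw 1.446 turned 1.302
```

First click at about 1.23 rad turned (0.49 → 0.2 N m). I'll go on through a second click for margin.

```bash
python3 -m crank '[[10,0,0,0,0,0,0.05],[10,0,0,0,0,0,0.1]]' 45 >/dev/null; sh m.sh
python3 -m crank '[[10,0,0,0,0,0,0.05],[10,0,0,0,0,0,0.1]]' 45 >/dev/null; sh m.sh
python3 -m crank '[[10,0,0,0,0,0,0.05]]' 45 >/dev/null; sh m.sh
python3 -m crank '[[10,0,0,0,0,0,0.05]]' 45 >/dev/null; sh m.sh
```

```text
Mz 0.385 yaw 1.346 turned 1.402
Mz 0.456 yaw 1.246 turned 1.502
Mz 0.35 yaw 1.196 turned 1.552
Mz 0.258 yaw 1.146 turned 1.602
```

Second click passed (0.46 → 0.26 N m). I'll open, rise clear and check the marks.

```bash
python3 -m crank '[[50,0,0,0,0,0,0],[60,0,0,0,0,0,0],[60,0,0,0,0,0,0],[60,0,0,0,0,0,0],[60,0,0,-20,0,0,0],[60,0,0,-60,0,0,0],[60,0,0,-95,0,0,0],[60,0,0,-95,0,0,0],[60,0,0,-95,0,0,0]]' 45
python3 - <<'E'
from h import *
c=optics.calibration('wrist');p,d=optics.camera('wrist');np.savez('pics/w5.npz',p=p,d=d)
cv2.imwrite('pics/w5.png',cv2.resize(p[130:270,170:350,::-1],None,fx=4,fy=4,interpolation=cv2.INTER_CUBIC))
E
```

```text
clock: 17.55
eef_pos: [545.3, -86.0, 176.6]
eef_rot: [3.141, -0.0, 1.148]
wrist_force: [1.2, -0.7, -0.3]
finger_gap: 56.3
finger_force: 0.0
```

View pics/w5.png

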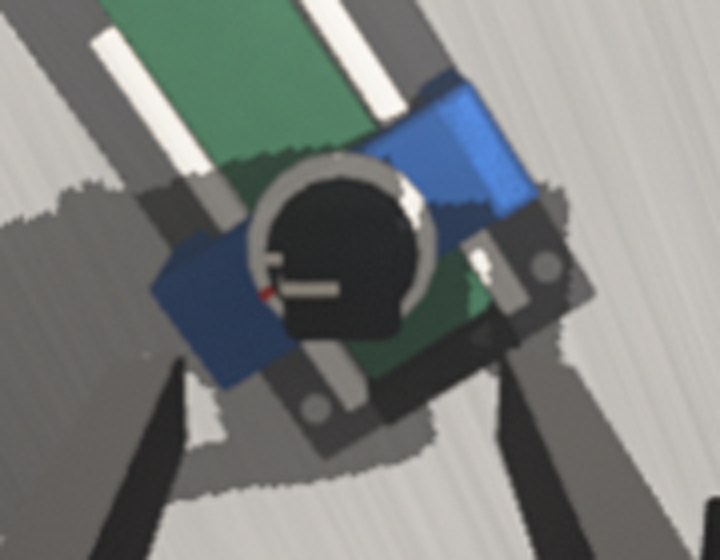

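The white mark points left. The red mark at (266,293) sits 31° (about 0.55 rad) behind it around the ring centre (342,247), inside 0.25-1.4. The tongue still meets the black stop along (370,380)-(495,310), and the robot is clear.

```bash
python3 -c "
from cell import manip
print(manip.sign_off())"
```

```text
the job is handed in; nothing more can be done
None
```

The foot is home against the end stop and clamped, with the clutch slipped two clicks (white mark about 0.55 rad past the red one) and the gripper let go and clear; handed in at about 17.6 s, and the result of the judging was not shown.

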